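# Walk the die block round and set it against the drilling fence

### The job

Without gripping it, lifting it or pressing on its top, walk the heavy aluminium die block round by pushing at its corners with the fingertips, keeping it clear of the fence until one of its two long blue faces (either one) is square to the fence to within a few degrees. Then push it straight home so that this blue face lies flush against the fence with the whole block inside the length of the fence's yellow band, and leave it there. Leave everything else on the bench where it is.

Things in the scene. Friction and masses are not known exactly. Their poses are not given: they have to be found in the camera images.
- block: Die block, 92 (its x) x 130 (its y) x 30 mm tall, 0.9 kg, loose on four low pads, too wide to grip. Pushes of 4 to 12 N slide it; it stays where left; pushed near a corner it turns about a point some 60 mm beyond its centre. Long sides (x = +-46 mm) blue, also 8 mm over the top; ends bare. Origin: centre of underside. Starts 40 to 90 degrees out of square, either sense, centre 150 to 185 mm before the fence.
- fence: Aluminium fence bar bolted to the bench, immovable: 25 mm thick (its x), 340 mm long (its y), 40 mm tall. Origin: centre of its underside. Working face: the plane x = -12.5 mm of its frame, looking along its -x towards block and robot. The middle 170 mm (y -85 to +85 mm) is wrapped in a yellow band. Clamp feet behind it near both ends, 24 mm tall.
- pin: Loose steel dowel pin standing upright, diameter 20 mm, 50 mm tall; origin at the centre of its foot. Not part of the job: leave it standing.
- screwdriver: Loose red-handled screwdriver lying on the bench, 190 mm long. Leave it alone.
- oil: Loose yellow oil bottle with a red cap, standing, diameter 56 mm, 150 mm tall. Leave it alone.
- chuck_key: Loose drill chuck key (T-shaped, 80 mm) lying on the bench. Leave it alone.
- nut: Loose brass collar lying flat, outer diameter 34 mm, 15 mm high. Leave it alone.
Things that resemble listed ones, but are neither listed nor needed, are in the scene too. What is shaped like the block but pink or turquoise is not meant.

How it is judged:
On the way:
1. the block, still clear of the fence (its centre at least 6 mm short of home), is turned until its blue faces are within 10 degrees of square to the fence (angle between the x axis of block and the x axis of fence, either way round below 0.175 rad and x of block in the frame of fence below -0.0645 m), for 0.2 s.
At the end, for the whole second after the job is handed in: A blue face lies flush on the fence: within 2.3 degrees of parallel and the block's centre within 3.5 mm of home; the block lies within the yellow band (centre within 22 mm of the band's middle, which lets an end overhang it by 2 mm), flat on the bench and at rest (angle between the x axis of block and the x axis of fence, either way round below 0.04 rad and x of block in the frame of fence between -0.062 and -0.0545 m and y of block in the frame of fence between -0.022 and 0.022 m and angle between block's own z axis and vertical below 0.05 rad and linear speed of block below 0.01 m/s and height (world z) of block below 0.004 m); the robot touches nothing.
It fails at once if the block is lifted or tipped (height (world z) of block above 0.01 m or angle between block's own z axis and vertical above 0.15 rad).
It fails at once if the block is pressed or dragged from above: fingers touching it while well inside its outline (contact force between the fingers and block above 2 N and x of the grasp point in the frame of block between -0.024 and 0.024 m and y of the grasp point in the frame of block between -0.043 and 0.043 m).
It fails at once if the block runs against the fence while more than 12 degrees out of square (contact force between block and fence above 1 N and angle between the x axis of block and the x axis of fence, either way round above 0.21 rad).
It fails at once if a bystander is moved more than 20 mm or tipped over (distance of any of pin, screwdriver, oil, chuck_key, nut from where it was at the start of the episode above 0.02 m or angle between any of pin, oil's own z axis and vertical above 0.4 rad).
It also fails if it takes over 64 s, if anything falls off the work surface, if the arm or the gripper's body presses on something with over 40 N, if the wrist force passes 120 N, or if a joint passes its speed limit or range.

### The arm

A 7-joint arm with a two-finger parallel gripper is mounted at the origin on the work surface. World frame = base frame: x ahead of the robot, y to its left, z up, the work surface at z = 0. Lengths are in m, angles in rad, forces in N, time in s.
With the tool pointing down it reaches from about 0.4 to 0.875 m from the base axis. Payload 19.3 kg.
Tool frame: the origin (TCP) lies at the centre of the arm's flange, where the gripper is bolted on; the fingertips stand 173 mm ahead of it and the grasp point (between the pads) lies 155 mm ahead of it (bot.grip_point_offset is the distance from the TCP to the grasp point, in m); z points along the fingers, x is the direction in which the jaws open and shut, and the axes are right-handed (so a half turn about z gives the same grasp; the last joint's range is limited). The gripper opens to 85 mm and grips with 20 to 120 N. Pads are 22 mm wide; open, the fingers measure 114 mm over their backs; the gripper's body (76 mm by 85 mm) begins 54 mm behind the grasp point. The pads swing forward as they close: fully open they stand 13 mm farther back than shut.
Start: joints at [-1.231, 0.521, -0.036, 1.599, 0.021, 1.021, -0.113], TCP at [0.249, 0.573, 0.405] pointing down, gripper open.
Joint ranges: [-2.91, 2.91], [-0.3, 2.13], [-1.5, 1.42], [0.17, 2.43], [-1.26, 4.41], [0.16, 1.93], [-2.52, 2.52]. Speed limits (rad/s): [1.89, 1.89, 2.39, 2.39, 3.01, 3.01, 3.01].

### API

Orientations are given as [roll, pitch, yaw] about the fixed x, y, z axes, in that order (R = Rz(yaw) Ry(pitch) Rx(roll)).
In Python, from workcell import bot gives the robot as it stands.
- The arm moves only by the tool step_arm, never from a script. Its argument "plan" is a list that holds one entry, the list of rows, each a list of 4 numbers: the shift along the world's x, y, z in cm, then the turn about the world's z in rad. A call has 1 to 12 rows; each row is the pose to reach, as a shift and turn from the pose measured when the call began; what a row does not reach only later rows make up. A row lasts 1/12 s, in which the tool goes at most 41.7 mm and 7.16 degrees, less where a joint would pass 70% of its speed; a pose out of reach is approached as far as the arm can. A call with a gripper value outside its range is refused whole. "jaw" is the closure, from 0 (fully open) to 1 (shut), set as the call begins (left out, the last holds). The fingers move at their own pace and stop on an object; "force" is the grip in N (left out, the last holds). Time passes only in rows, so rows that repeat a pose let the fingers close. It gives the time, the measured TCP pose, the force and the opening at its end, in the units of the state.
- bot.observe(): the state, without advancing time (a new reading comes with each control period).
- bot.grab_frame(name): name is "scene" or "side" or "wrist"; returns a dict with "pixels" (400x640x3 uint8, blue, green, red), "mtx" (3x3 intrinsics, pixels), "R" (3x3) and "t" (3): a world point X has camera coordinates R X + t. Camera axes: x right, y down, z forward; pixel columns grow to the right and rows downward; lengths in m; the calibration is good to about 2 mm. The wrist camera is an equidistant fisheye: a pixel r from the principal point sees the ray r / f radians off the axis. A picture is of the moment at which its call begins. There is no depth.
- bot.job_done(): hands the job in, once; it reports no verdict.
The state is a dict: "clock": time; "qpos": joint angles; "qd": joint speeds; "joint_efforts": joint torques, N m; "position": TCP position; "tool_rot": TCP orientation; "force": force on the tool from outside, world axes, zero at the start; "moment": the same for the moment, N m; "grip_width": finger opening in m.
Only numpy, scipy, OpenCV 4.12 (cv2) and the standard library are available. Lean on these libraries where they do the work, as an engineer would, in place of code of your own. Each camera call takes 0.05 s, during which the arm holds its last target.

## Working session

There is one attempt and no reset: what is moved stays moved. The work goes in short steps, Python scripts to look and compute and a tool call to move; the robot and the scene stay as the last step left them, time stands still between calls to the robot, and variables do not carry over. Pictures are saved under pics/ and viewed, and the job is handed in when it is done.

Besides the shell and the picture viewer there is one more tool, called as a command line: name --argument value ..., lists and objects as JSON in quotes. step_arm: Moves the arm, as the interface text tells. Its arguments: {"type":"object","properties":{"plan":{"type":"array"},"jaw":{"type":"number"},"force":{"type":"number"}},"required":["plan"]}

```bash
ls; mkdir -p pics; python3 - <<'E'
from workcell import bot
import cv2
for n in ["scene","side","wrist"]:
    f=bot.grab_frame(n); cv2.imwrite(f"pics/{n}0.png",f["pixels"]); print(n,f["mtx"].tolist(),f["R"].tolist(),f["t"].tolist())
print(bot.observe())
E
```

```text
pics
scene [[478.6805053039676, 0.0, 323.5101960650191], [0.0, 478.6805053039676, 195.43091908364767], [0.0, 0.0, 1.0]] [[-0.7371048543950555, 0.6756391639099814, -0.013716917228931357], [0.4800963190027663, 0.50927191677762, -0.7142476036093106], [-0.4755880129978445, -0.5330608173301339, -0.6997586776311471]] [0.31648889790065043, -0.19487071522254837, 1.6413426221054834]
side [[386.8695704113761, 0.0, 317.0258676692958], [0.0, 386.8695704113761, 200.02653014394681], [0.0, 0.0, 1.0]] [[0.9940329081170198, -0.106945287089342, -0.021477503341851816], [-0.08744480651015618, -0.6635682444616032, -0.7429876114421746], [0.065207234221537, 0.7404322322208324, -0.6689604817129732]] [-0.4654746213395756, 0.0750545197970347, 1.0522906144185051]
wrist [[309.70691628693146, 0.0, 315.91668526068844], [0.0, 309.70691628693146, 194.6233668654277], [0.0, 0.0, 1.0]] [[0.3978365316006786, 0.91745543055025, -0.001275569598227052], [0.8706170840090343, -0.3770867106798115, 0.3159612407563435], [0.2893993558312634, -0.12681145682680958, -0.9487712407434755]] [-0.6242716581334424, -0.040690312068708094, 0.3803176769541831]
{'clock': 0.15, 'qpos': array([-1.23120583,  0.52185537, -0.03632502,  1.59986513,  0.02122118,
        1.02110782, -0.11281979]), 'qd': array([-3.89576590e-04, -2.83929744e-03, -6.09298954e-04, -1.16437299e-03,
        2.05197036e-03,  4.37146611e-05,  1.05280680e-04]), 'joint_efforts': array([ 2.03083517e-03, -9.27381992e+01,  1.98063679e+00, -3.70054328e+01,
        1.78619422e-02,  6.30364390e-03, -1.19886352e-05]), 'position': array([0.24899115, 0.57314821, 0.40427573]), 'tool_rot': array([3.14151626e+00, 8.46719035e-04, 1.16098245e+00]), 'force': array([-0.37835628,  0.04571036, -0.30777026]), 'moment': array([-0.00527402,  0.02102434,  0.03013878]), 'grip_width': 0.0851984433101131}
```

View pics/scene0.png

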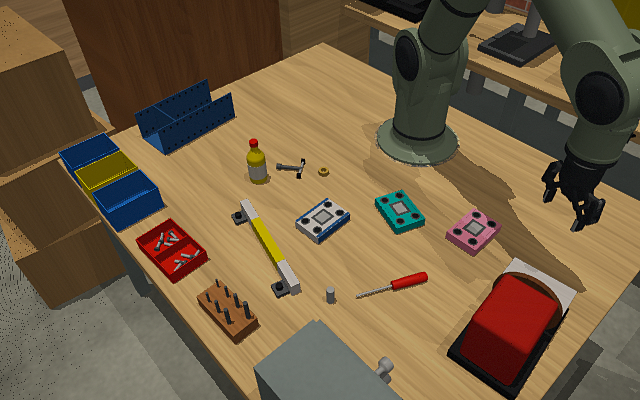

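View pics/side0.png

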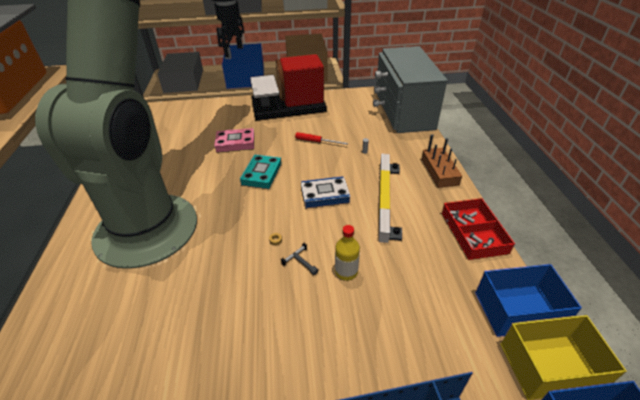

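View pics/wrist0.png

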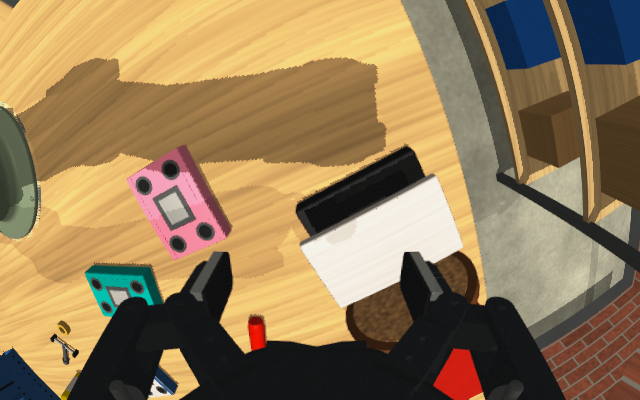

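Candidates in the scene view are the bare-aluminium block with blue sides at (322,220), a turquoise one at (400,211) and a pink one at (473,231). By the description I choose the one at (322,220), and I'll check it in a close crop.

```bash
python3 - <<'E'
import cv2
a=cv2.imread("pics/scene0.png"); cv2.imwrite("pics/c1.png",cv2.resize(a[190:310,225:365],None,fx=5,fy=5,interpolation=cv2.INTER_CUBIC)[:600])
a=cv2.imread("pics/side0.png"); cv2.imwrite("pics/c2.png",cv2.resize(a[145:245,290:410],None,fx=6,fy=6,interpolation=cv2.INTER_CUBIC))
E
```

```text
(no output)
```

View pics/c1.png

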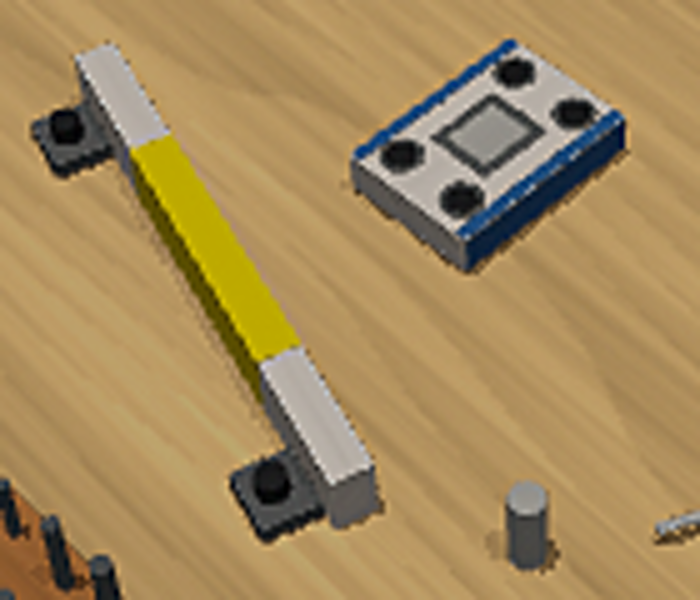

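View pics/c2.png

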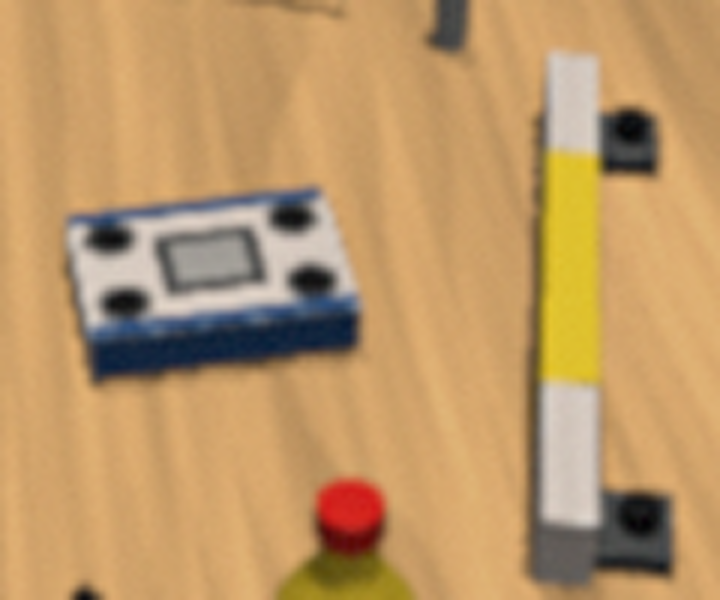

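```bash
cat > h.py <<'E'
import numpy as np, cv2
from scipy.optimize import least_squares
CAM={"scene":(np.array([[478.6805,0,323.5102],[0,478.6805,195.4309],[0,0,1]]),
 np.array([[-0.7371048543950555,0.6756391639099814,-0.013716917228931357],[0.4800963190027663,0.50927191677762,-0.7142476036093106],[-0.4755880129978445,-0.5330608173301339,-0.6997586776311471]]),np.array([0.31648889790065043,-0.19487071522254837,1.6413426221054834])),
"side":(np.array([[386.86957,0,317.02587],[0,386.86957,200.02653],[0,0,1]]),
 np.array([[0.9940329081170198,-0.106945287089342,-0.021477503341851816],[-0.08744480651015618,-0.6635682444616032,-0.7429876114421746],[0.065207234221537,0.7404322322208324,-0.6689604817129732]]),np.array([-0.4654746213395756,0.0750545197970347,1.0522906144185051]))}
def proj(c,X):
    K,R,t=CAM[c]; p=(np.atleast_2d(X)@R.T+t)@K.T; return p[:,:2]/p[:,2:]
def unproj(c,uv,z):
    K,R,t=CAM[c]; out=[]
    for u in np.atleast_2d(uv):
        d=R.T@np.linalg.solve(K,[u[0],u[1],1]); o=-R.T@t; out.append(o+d*(z-o[2])/d[2])
    return np.array(out)
def full(c,crop,off,s): return (np.array(crop,float)+.5)/s-.5+np.array(off)
def place(loc,p):
    c,s=np.cos(p[2]),np.sin(p[2]); loc=np.array(loc,float)
    return np.c_[p[0]+c*loc[:,0]-s*loc[:,1],p[1]+s*loc[:,0]+c*loc[:,1],loc[:,2]]
def fit(obs,p0):
    # obs: list of (cam, local pts, pixels)
    f=lambda p: np.concatenate([(proj(c,place(l,p))-uv).ravel() for c,l,uv in obs])
    r=least_squares(f,p0,loss='soft_l1'); return r.x,np.sqrt(np.mean(f(r.x)**2))
E
python3 - <<'E'
from h import *
bs=full("",[(512,42),(623,115),(463,235),(355,155)],(225,190),5); bd=full("",[(70,217),(318,192),(357,302),(90,330)],(290,145),6)
print(unproj("scene",bs,.03).round(4).tolist()); print(unproj("side",bd,.03).round(4).tolist())
fs=full("",[(77,58),(117,43),(375,465),(330,490),(132,152),(170,134),(300,348),(260,365)],(225,190),5)
fd=full("",[(548,53),(598,55),(600,528),(540,522),(545,150),(598,150),(600,382),(540,382)],(290,145),6)
print(unproj("scene",fs,.04).round(4).tolist()); print(unproj("side",fd,.04).round(4).tolist())
E
```

```text
[[0.4387, 0.0259, 0.03], [0.4329, 0.1121, 0.03], [0.5586, 0.1164, 0.03], [0.5634, 0.0315, 0.03]]
[[0.4338, 0.108, 0.03], [0.5574, 0.1112, 0.03], [0.5626, 0.0271, 0.03], [0.4366, 0.0238, 0.03]]
[[0.6368, -0.129, 0.04], [0.6127, -0.1231, 0.04], [0.6948, 0.2036, 0.04], [0.7204, 0.1998, 0.04], [0.6576, -0.0475, 0.04], [0.6339, -0.044, 0.04], [0.676, 0.1223, 0.04], [0.6978, 0.1168, 0.04]]
[[0.6927, 0.1981, 0.04], [0.7181, 0.1927, 0.04], [0.6364, -0.1379, 0.04], [0.6125, -0.1314, 0.04], [0.6722, 0.1168, 0.04], [0.6982, 0.1133, 0.04], [0.658, -0.0514, 0.04], [0.6317, -0.048, 0.04]]
```

```bash
python3 - <<'E'
from h import *
bs=full("",[(512,42),(623,115),(463,235),(355,155)],(225,190),5); bd=full("",[(70,217),(318,192),(357,302),(90,330)],(290,145),6)
a,b=.046,.065
# use yaw~-1.54: block x -> world -y, block y -> world +x
L=[(a,-b,.03),(-a,-b,.03),(-a,b,.03),(a,b,.03)]
Ld=[(-a,-b,.03),(-a,b,.03),(a,b,.03),(a,-b,.03)]
p0=[.5,.07,-1.54]
print(fit([("scene",L,bs)],p0),fit([("side",Ld,bd)],p0),fit([("scene",L,bs),("side",Ld,bd)],p0))
fs=full("",[(77,58),(117,43),(375,465),(330,490),(132,152),(170,134),(300,348),(260,365)],(225,190),5)
fd=full("",[(548,53),(598,55),(600,528),(540,522),(545,150),(598,150),(600,382),(540,382)],(290,145),6)
t=.0125
F=[(t,-.17,.04),(-t,-.17,.04),(-t,.17,.04),(t,.17,.04),(t,-.085,.04),(-t,-.085,.04),(-t,.085,.04),(t,.085,.04)]
Fd=[(-t,.17,.04),(t,.17,.04),(t,-.17,.04),(-t,-.17,.04),(-t,.085,.04),(t,.085,.04),(t,-.085,.04),(-t,-.085,.04)]
p0=[.66,.04,-.245]
print(fit([("scene",F,fs)],p0),fit([("side",Fd,fd)],p0),fit([("scene",F,fs),("side",Fd,fd)],p0))
for n,z,s,d in [("pinfoot",0,(330.5,301),(365,152)),("oilfoot",0,(259,182),(347,276)),("nut",.015,(323,171),(276,239)),("sd handle",.015,(427,277),(297,136)),("sd tip",.01,(357,296),(347,145)),("key",.01,(303,176),(315,271)),("key2",.01,(278,166),(304,246))]:
    print(n,unproj("scene",s,z).round(3),unproj("side",d,z).round(3))
E
```

```text
(array([ 0.49830072,  0.07104702, -1.52392127]), np.float64(0.8403951313946914)) (array([ 0.49765511,  0.06846957, -1.52796885]), np.float64(0.8836382477642836)) (array([ 0.4978632 ,  0.07012648, -1.52612663]), np.float64(0.9005253421507802))
(array([ 0.66621102,  0.03728309, -0.24709885]), np.float64(0.3269195378719042)) (array([ 0.66494541,  0.03142813, -0.24009101]), np.float64(0.2887884317961592)) (array([ 0.66583737,  0.03529696, -0.24292916]), np.float64(0.6426386126986476))
pinfoot [[0.658 0.275 0.   ]] [[0.659 0.268 0.   ]]
oilfoot [[ 0.525 -0.194  0.   ]] [[ 0.515 -0.227  0.   ]]
nut [[ 0.356 -0.082  0.015]] [[ 0.352 -0.101  0.015]]
sd handle [[0.437 0.397 0.015]] [[0.439 0.375 0.015]]
sd tip [[0.605 0.313 0.01 ]] [[0.603 0.303 0.01 ]]
key [[ 0.413 -0.112  0.01 ]] [[ 0.441 -0.21   0.01 ]]
key2 [[ 0.44  -0.204  0.01 ]] [[ 0.422 -0.129  0.01 ]]
```

The close crops show it: bare top with 8 mm blue edges and blue long sides, centre about (0.498, 0.070), and it needs about +73° CCW. I'll push the far end first (+y), then the near end (−y), then push it home with open fingers. First comes the transit with the jaws shut.

step_arm --plan '[[[3,-6,0,0],[5,-10,0,0.05],[7,-14,0,0.1],[9,-18,0,0.15],[11,-22,0,0.2],[12.5,-26,0,0.25],[14,-30,0,0.3],[16,-34,0,0.35],[18,-38,0,0.4],[20,-42,0,0.45],[22,-46,0,0.45],[24,-49,0,0.45]]]' --jaw 1 --force 40

```text
clock: 1.15
position: [0.4667, 0.121, 0.4044]
tool_rot: [3.141, 0.001, 1.611]
force: [1.0, 1.4, -0.1]
grip_width: -0.0004
```

step_arm --plan '[[[2,-4,0,0],[4,-8,0,0],[6,-12,0,0],[8.5,-16,0,0],[8.5,-16.1,-3,0],[8.5,-16.1,-7,0],[8.5,-16.1,-11,0],[8.5,-16.1,-15,0],[8.5,-16.1,-18,0],[8.5,-16.1,-20,0],[8.5,-16.1,-22,0],[8.5,-16.1,-22,0]]]'

```text
clock: 2.15
position: [0.5505, -0.0398, 0.181]
tool_rot: [-3.137, 0.001, 1.612]
force: [-1.6, -0.3, -0.4]
grip_width: -0.0002
```

```bash
cat > snap.py <<'E'
import sys,cv2
from workcell import bot
t=sys.argv[1]
for n,(x0,y0,w,h) in {"scene":(225,150,160,150),"side":(290,130,130,110)}.items():
    f=bot.grab_frame(n)["pixels"]; cv2.imwrite(f"pics/{n}{t}.png",f)
    s=4 if n=="scene" else 5
    cv2.imwrite(f"pics/{n}{t}c.png",cv2.resize(f[y0:y0+h,x0:x0+w],None,fx=s,fy=s,interpolation=cv2.INTER_CUBIC))
o=bot.observe(); print(o["clock"],o["position"].round(4),o["tool_rot"].round(3),o["force"].round(1))
E
python3 snap.py 1
```

```text
2.25 [ 0.5516 -0.04    0.1844] [-3.141e+00  1.000e-03  1.611e+00] [0.5 0.4 0.9]
```

View pics/scene1c.png

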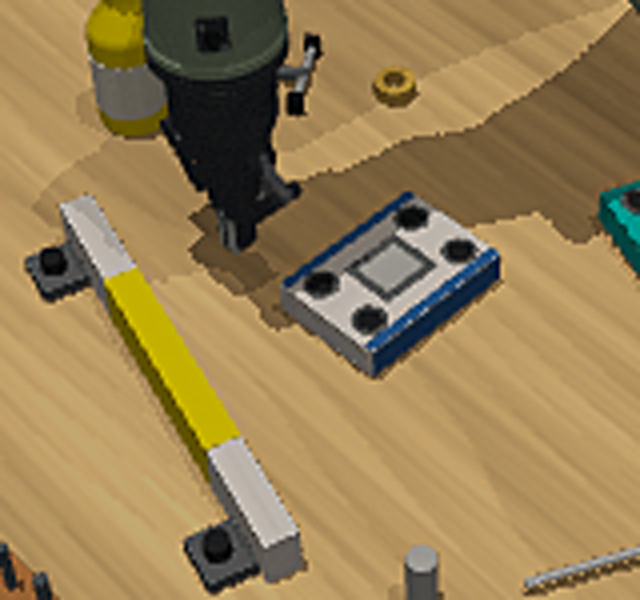

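View pics/side1c.png

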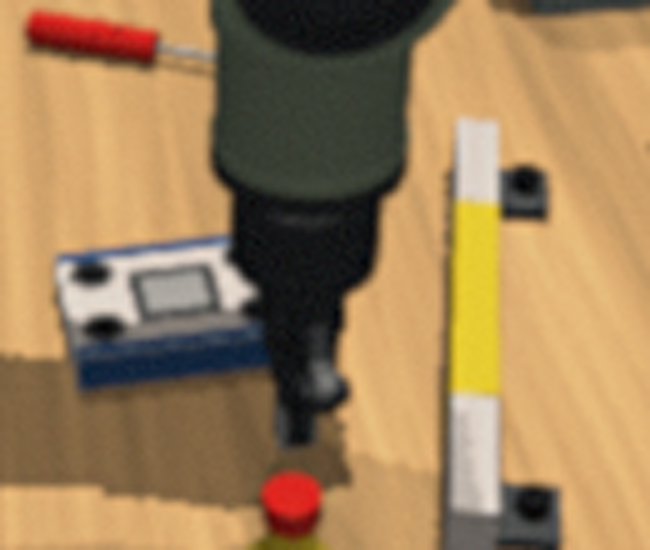

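The fingers stand beside the far end's −y face (scene crop (240,235)) with a gap to the block, clear of the fence and oil. Next is the first arc push.

step_arm --plan '[[[0,2.5,0,0],[0,4.2,0,0],[0,4.8,0,0],[0.2,5.5,0,0.03],[0.4,6.2,0,0.08],[0.7,7,0,0.15],[0.9,7.9,0,0.22],[1.1,8.8,0,0.3],[1.2,9.8,0,0.37],[1.25,10.7,0,0.45],[1.25,10.7,0,0.45],[1.25,10.7,0,0.45]]]'

```text
clock: 3.25
position: [0.5645, 0.0665, 0.1852]
tool_rot: [3.142, 0.001, 2.06]
force: [0.2, 0.2, -0.2]
grip_width: -0.0004
```

```bash
python3 snap.py 2
```

```text
3.35 [0.5641 0.0663 0.1847] [-3.140e+00  1.000e-03  2.059e+00] [-0.4  0.4  0.2]
```

View pics/scene2c.png

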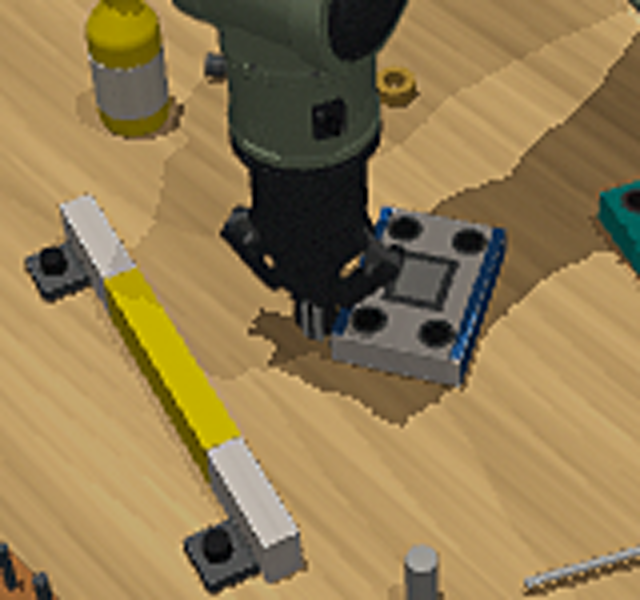

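View pics/side2c.png

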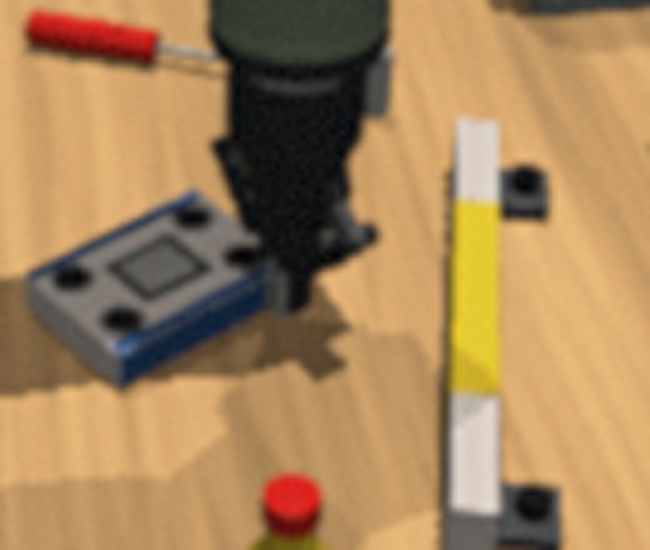

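```bash
cat > bm.py <<'E'
from h import *
F=[0.66584,0.0353,-0.2429]
a,b=.046,.065
C={'1':(a,-b,.03),'2':(-a,-b,.03),'3':(-a,b,.03),'4':(a,b,.03)}
def meas(sc,sd,p0,fence=F):
    o=[]
    if sc: o.append(("scene",[C[k] for k in sc],full("",list(sc.values()),(225,150),4)))
    if sd: o.append(("side",[C[k] for k in sd],full("",list(sd.values()),(290,130),5)))
    for q in [[x] for x in o]+[o]:
        p,e=fit(q,p0); d=p[:2]-np.array(fence[:2]); c,s=np.cos(fence[2]),np.sin(fence[2])
        print([x[0] for x in q],p.round(4),"err",round(e,2),"in fence",(c*d[0]+s*d[1]).round(4),(-s*d[0]+c*d[1]).round(4),"ang deg",np.degrees(p[2]-fence[2]).round(1))
        print("  corners",{k:place([C[k]],p)[0,:2].round(3).tolist() for k in C})
E
python3 - <<'E'
from bm import *
meas({'1':(387,208),'2':(507,230),'3':(460,360),'4':(335,343)},{'2':(30,278),'3':(197,193),'1':(118,348)},[.5,.09,-1.])
E
```

```text
['scene'] [ 0.4922  0.0972 -1.0104] err 0.79 in fence -0.1834 0.0183 ang deg -44.0
  corners {'1': [0.462, 0.024], '2': [0.413, 0.102], '3': [0.523, 0.171], '4': [0.572, 0.093]}
['side'] [ 0.4925  0.0874 -1.0243] err 0.98 in fence -0.1807 0.0089 ang deg -44.8
  corners {'1': [0.461, 0.014], '2': [0.413, 0.093], '3': [0.524, 0.161], '4': [0.572, 0.082]}
['scene', 'side'] [ 0.4924  0.0955 -1.0154] err 1.13 in fence -0.1828 0.0167 ang deg -44.3
  corners {'1': [0.461, 0.022], '2': [0.413, 0.1], '3': [0.523, 0.169], '4': [0.572, 0.091]}
```

The block turned as planned, to 44° out of square and clear of the fence. Now I back off, hop over and set up at the near end on the other blue face.

step_arm --plan '[[[1.1,-1.7,0,0],[1.1,-1.7,4,0],[-1,-1,8,0],[-5,1,8,0],[-9,3,8,0],[-13,6,8,0],[-16.7,8.3,7,0],[-16.7,8.3,7,0],[-16.7,8.3,3.5,0],[-16.7,8.3,0,0],[-16.7,8.3,0,0],[-16.7,8.3,0,0]]]'

```text
clock: 4.35
position: [0.3966, 0.1487, 0.1842]
tool_rot: [-3.136, 0.001, 2.058]
force: [0.1, 0.8, 1.0]
grip_width: 0.0002
```

```bash
python3 snap.py 3
```

```text
4.45 [0.3976 0.149  0.1862] [-3.141e+00  1.000e-03  2.057e+00] [0.8 0.4 0. ]
```

View pics/scene3c.png

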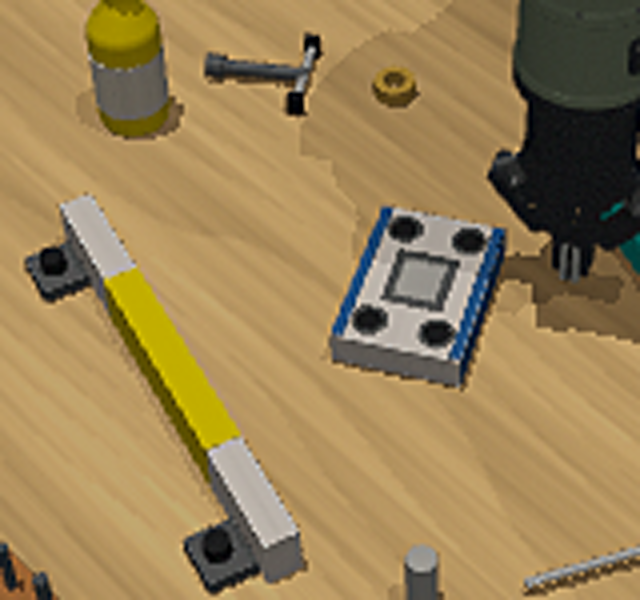

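View pics/side3c.png

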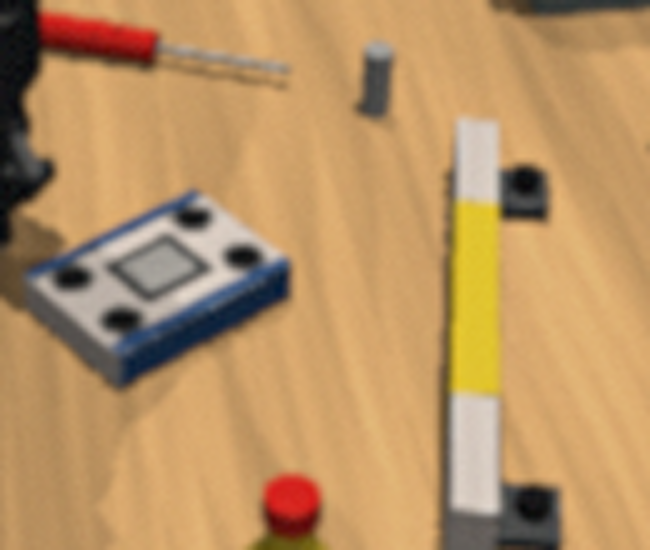

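step_arm --plan '[[[1.0,-1.6,0,0],[1.6,-2.6,0,0],[1.7,-3.4,0,0.04],[1.8,-4.2,0,0.1],[2.0,-5.0,0,0.17],[2.2,-5.8,0,0.24],[2.6,-6.7,0,0.31],[2.9,-7.6,0,0.38],[3.4,-8.4,0,0.46],[3.8,-9.2,0,0.53],[4.3,-10,0,0.6],[4.3,-10,0,0.6]]]'

```text
clock: 5.45
position: [0.4417, 0.0472, 0.1885]
tool_rot: [3.141, 0.005, 2.658]
force: [0.2, -0.5, 0.1]
grip_width: 0.0001
```

```bash
python3 snap.py 4
```

```text
5.55 [0.4411 0.0486 0.1878] [3.14  0.004 2.653] [ 0.8 -0.1  0.3]
```

View pics/scene4c.png

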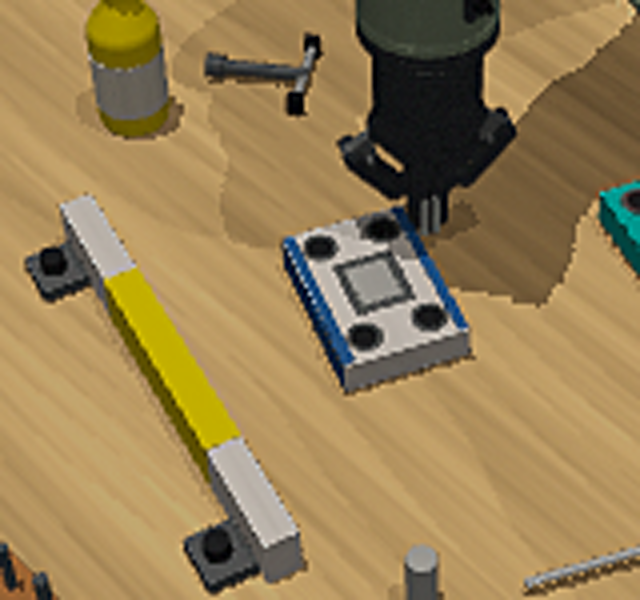

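View pics/side4c.png

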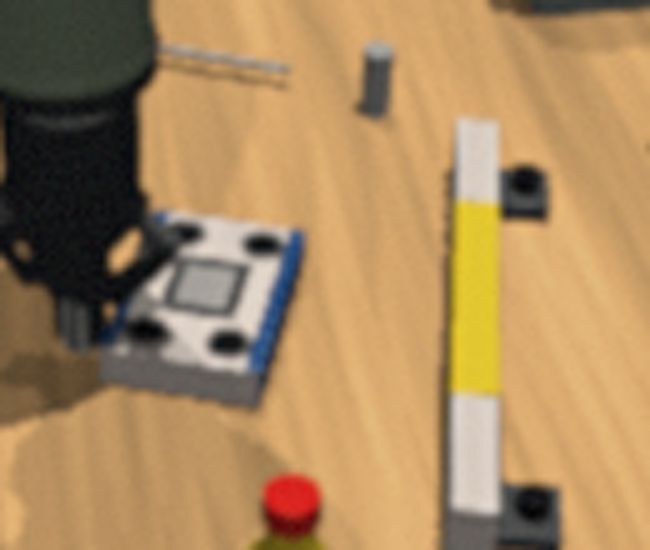

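```bash
python3 - <<'E'
from bm import *
meas({'1':(285,240),'2':(403,208),'3':(468,328),'4':(347,365)},{'3':(158,213),'4':(302,232),'1':(258,373),'2':(103,355)},[.5,.09,-.4])
E
```

```text
['scene'] [ 0.516   0.0744 -0.3734] err 0.66 in fence -0.1549 0.0019 ang deg -7.5
  corners {'1': [0.535, -0.003], '2': [0.449, 0.031], '3': [0.497, 0.152], '4': [0.583, 0.118]}
['side'] [ 0.5157  0.0655 -0.3498] err 0.59 in fence -0.153 -0.0069 ang deg -6.1
  corners {'1': [0.537, -0.011], '2': [0.45, 0.02], '3': [0.495, 0.142], '4': [0.581, 0.111]}
['scene', 'side'] [ 0.5158  0.0715 -0.3679] err 1.04 in fence -0.1543 -0.0009 ang deg -7.2
  corners {'1': [0.535, -0.006], '2': [0.45, 0.027], '3': [0.496, 0.149], '4': [0.582, 0.116]}
```

```bash
python3 - <<'E'
from h import *
print(unproj("scene",[(376,194),(402,189),(424,220),(402,228)],.03).round(3))
E
```

```text
[[0.323 0.112 0.03 ]
 [0.251 0.151 0.03 ]
 [0.302 0.275 0.03 ]
 [0.369 0.252 0.03 ]]
```

step_arm --plan '[[[-2.8,1.1,0,0],[-2.8,1.1,4,0],[-2.8,1.5,7,-0.1],[-2.8,2.5,7,-0.22],[-2.8,3.5,7,-0.34],[-2.8,4.5,7,-0.46],[-2.8,4.9,7,-0.58],[-2.8,4.9,7,-0.7],[-2.8,4.9,7,-0.82],[-2.8,4.9,7,-0.94],[-2.8,4.9,7,-1.06],[-2.8,4.9,7,-1.18]]]'

```text
clock: 6.55
position: [0.4129, 0.0982, 0.2588]
tool_rot: [3.139, 0.003, 1.465]
force: [-0.6, 0.4, 0.5]
grip_width: 0.0001
```

step_arm --plan '[[[0,0,0,-0.07],[0,0,0,-0.137],[0,0,0,-0.137],[0,0,0,-0.137],[0,0,0,-0.137],[0,0,0,-0.137],[0,0,-3,-0.137],[0,0,-6,-0.137],[0,0,-8,-0.137],[0,0,-8.8,-0.137],[0,0,-8.8,-0.137],[0,0,-8.8,-0.137]]]' --jaw 0

```text
clock: 7.55
position: [0.413, 0.0981, 0.1712]
tool_rot: [3.139, 0.003, 1.328]
force: [-0.6, -0.8, -0.3]
grip_width: 0.0856
```

```bash
python3 snap.py 5
```

```text
7.65 [0.4133 0.0983 0.1719] [3.138e+00 2.000e-03 1.328e+00] [-0.3  0.5 -0.3]
```

View pics/scene5c.png

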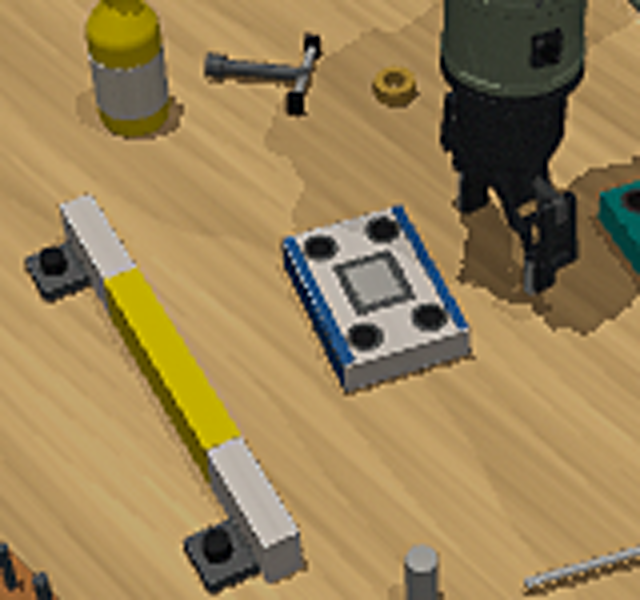

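View pics/side5c.png

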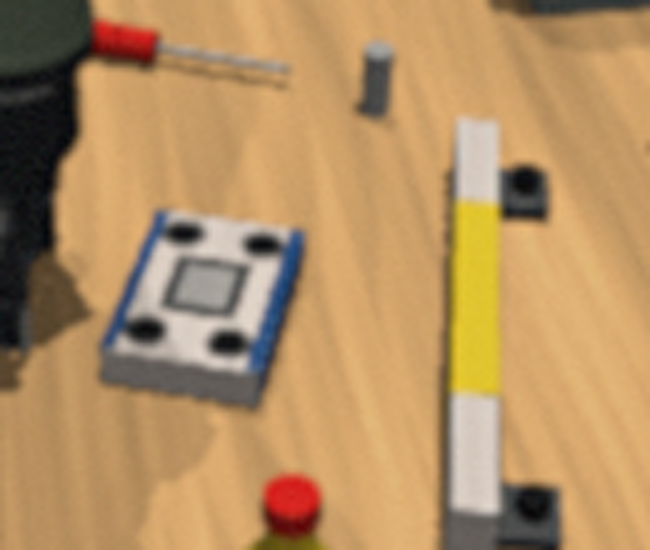

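Both fingertips face the rear blue face, aligned with the fence. I push part way to square the block while keeping it clear of the fence.

step_arm --plan '[[[1.9,-0.5,0,0],[2.9,-0.7,0,0],[3.6,-0.9,0,0],[4.4,-1.1,0,0],[5.1,-1.25,0,0],[5.8,-1.45,0,0],[6.5,-1.6,0,0],[7.3,-1.8,0,0],[8.0,-2.0,0,0],[8.7,-2.15,0,0],[8.7,-2.15,0,0],[8.7,-2.15,0,0]]]'

```text
clock: 8.65
position: [0.5003, 0.0767, 0.1719]
tool_rot: [3.137, 0.002, 1.328]
force: [-0.7, -0.2, 0.4]
grip_width: 0.0854
```

```bash
python3 snap.py 6
```

```text
8.75 [0.5001 0.0768 0.172 ] [3.137e+00 2.000e-03 1.328e+00] [ 0.2  0.2 -0.9]
```

View pics/scene6c.png

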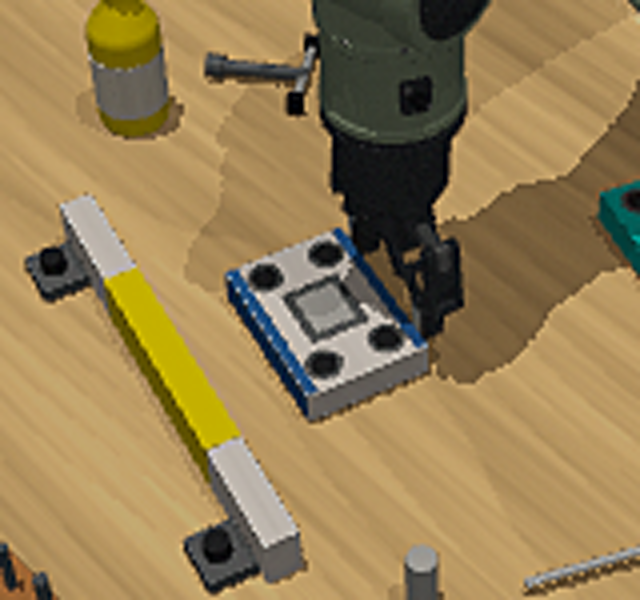

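View pics/side6c.png

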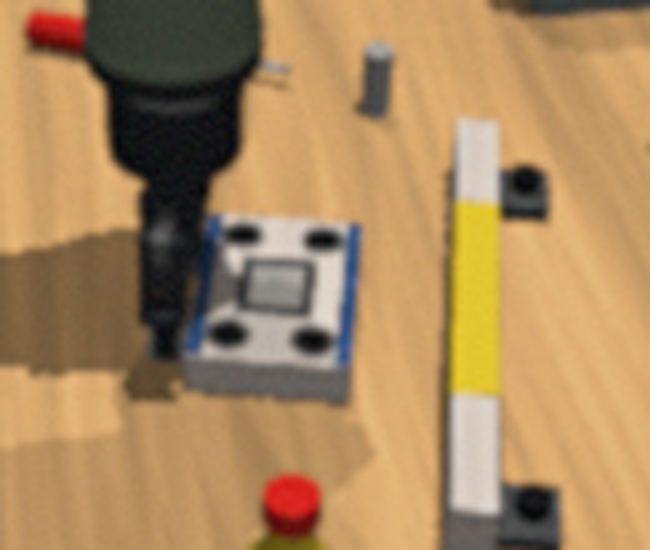

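```bash
python3 - <<'E'
from bm import *
meas({'1':(230,273),'2':(343,230),'3':(428,345),'4':(308,393)},{'3':(208,215),'4':(360,225),'1':(347,365),'2':(188,357)},[.55,.07,-.24])
E
```

```text
['scene'] [ 0.5563  0.0687 -0.2541] err 0.7 in fence -0.1143 0.0061 ang deg -0.6
  corners {'1': [0.584, -0.006], '2': [0.495, 0.017], '3': [0.528, 0.143], '4': [0.617, 0.12]}
['side'] [ 0.556   0.0626 -0.2327] err 0.51 in fence -0.1132 0.0001 ang deg 0.6
  corners {'1': [0.586, -0.011], '2': [0.496, 0.01], '3': [0.526, 0.136], '4': [0.616, 0.115]}
['scene', 'side'] [ 0.556   0.0665 -0.2452] err 0.85 in fence -0.1141 0.0038 ang deg -0.1
  corners {'1': [0.585, -0.008], '2': [0.496, 0.015], '3': [0.527, 0.141], '4': [0.616, 0.118]}
```

It's square (≈0°), y offset ≈ 4 mm, 55 mm short of home. I'll push to just short of contact.

step_arm --plan '[[[0.7,-0.2,0,0],[1.5,-0.35,0,0],[2.2,-0.55,0,0],[2.9,-0.7,0,0],[3.5,-0.85,0,0],[4.1,-1.0,0,0],[4.5,-1.1,0,0],[4.85,-1.2,0,0],[4.85,-1.2,0,0]]]'

```text
clock: 9.5
position: [0.5484, 0.0649, 0.1718]
tool_rot: [3.139, 0.002, 1.328]
force: [-2.1, 1.7, 0.8]
grip_width: 0.0854
```

step_arm --plan '[[[0.2,-0.05,0,0],[0.4,-0.1,0,0],[0.4,-0.1,0,0]]]'

```text
clock: 9.75
position: [0.5516, 0.0642, 0.1717]
tool_rot: [3.141, 0.003, 1.329]
force: [-7.6, 3.2, 3.2]
grip_width: 0.0857
```

```bash
python3 snap.py 7
```

```text
9.85 [0.5516 0.0642 0.1717] [3.141e+00 3.000e-03 1.329e+00] [-7.3  2.4  3.6]
```

View pics/scene7c.png

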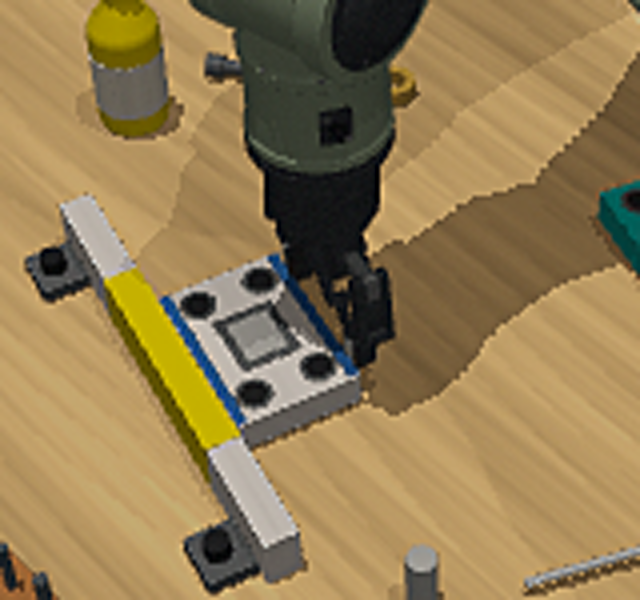

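View pics/side7c.png

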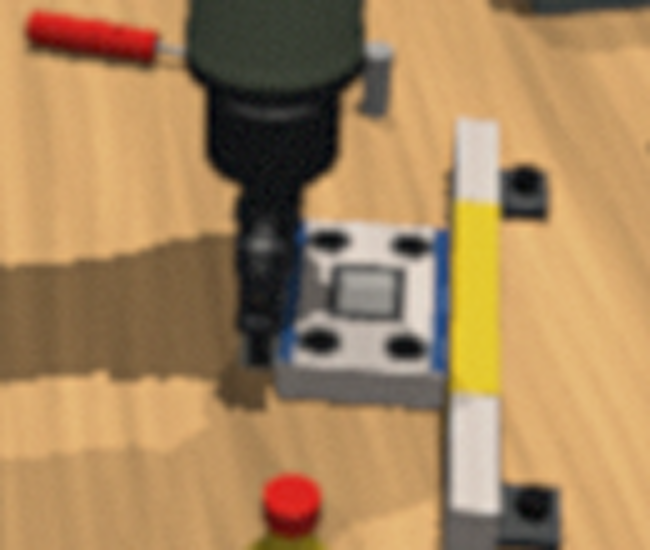

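Force is holding at about 8 N and the images show the blue face against the yellow band, so it has just made contact. I'll add a small seating push.

step_arm --plan '[[[0.15,-0.04,0,0],[0.3,-0.08,0,0],[0.3,-0.08,0,0],[0.3,-0.08,0,0]]]'

```text
clock: 10.18
position: [0.5537, 0.0637, 0.1716]
tool_rot: [-3.14, 0.003, 1.329]
force: [-8.5, 2.0, 5.8]
grip_width: 0.0856
```

step_arm --plan '[[[0.2,-0.05,0,0],[0.3,-0.08,0,0],[0.3,-0.08,0,0],[0.3,-0.08,0,0]]]'

```text
clock: 10.52
position: [0.5554, 0.0634, 0.1714]
tool_rot: [-3.136, 0.004, 1.33]
force: [-12.3, 3.7, 9.1]
grip_width: 0.0855
```

step_arm --plan '[[[0.2,-0.05,0,0],[0.4,-0.1,0,0],[0.4,-0.1,0,0],[0.4,-0.1,0,0]]]'

```text
clock: 10.85
position: [0.5566, 0.0633, 0.1711]
tool_rot: [-3.128, 0.006, 1.331]
force: [-25.4, 5.3, 18.9]
grip_width: 0.0855
```

```bash
python3 snap.py 8
```

```text
10.95 [0.5566 0.0633 0.171 ] [-3.128  0.006  1.331] [-25.5   5.9  19.4]
```

View pics/side8c.png

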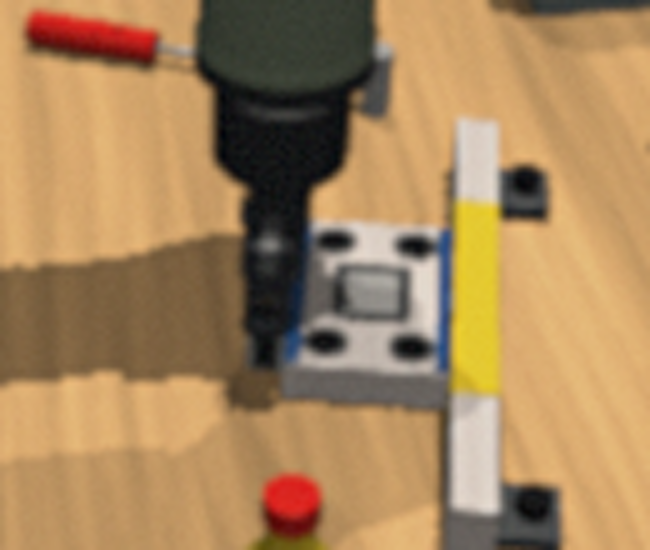

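View pics/scene8c.png

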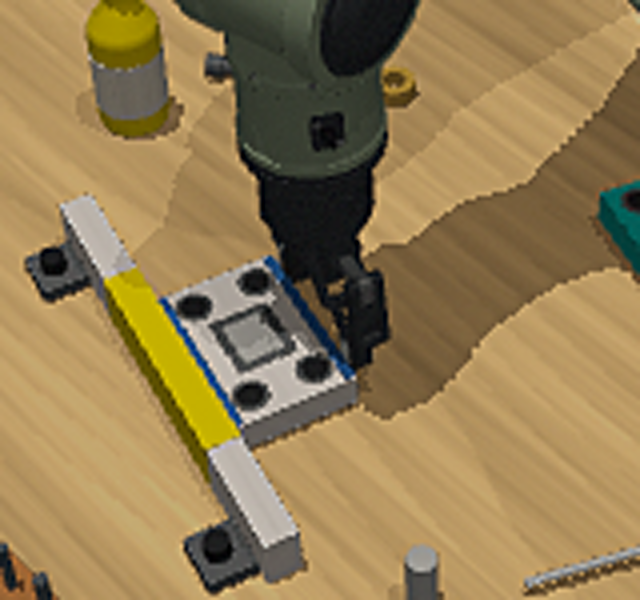

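Force rose to 25 N and the arm stalled, so the block is seated. I retreat straight back, then up.

step_arm --plan '[[[-0.5,0.1,0,0],[-1.5,0.35,0,0],[-3,0.75,0,0],[-5,1.2,0,0],[-7,1.7,0,0],[-7,1.7,3,0],[-8,4,7,0],[-9,7,11,0],[-9,10,14,0],[-9,13,16,0],[-9,16,16,0],[-9,16,16,0]]]'

```text
clock: 11.95
position: [0.466, 0.2302, 0.3335]
tool_rot: [-3.131, -0.001, 1.338]
force: [-1.5, 0.5, -1.1]
grip_width: 0.0855
```

```bash
python3 snap.py 9
```

```text
12.05 [0.4662 0.2247 0.3314] [-3.129  0.005  1.334] [ 0.4 -1.5 -0.1]
```

View pics/side9c.png

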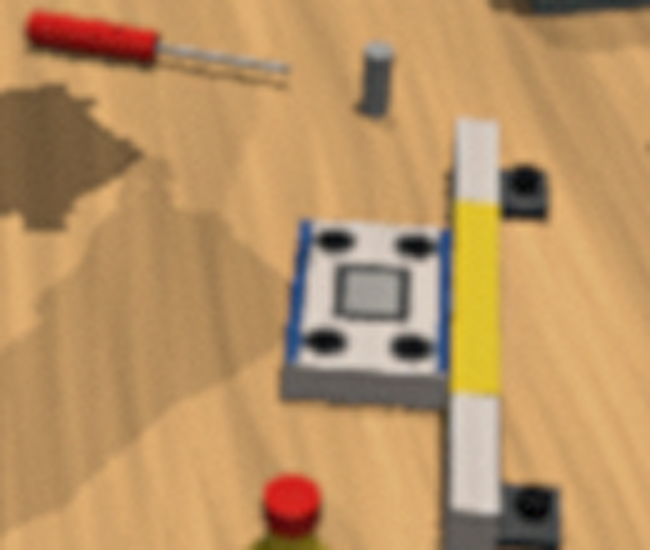

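View pics/scene9c.png

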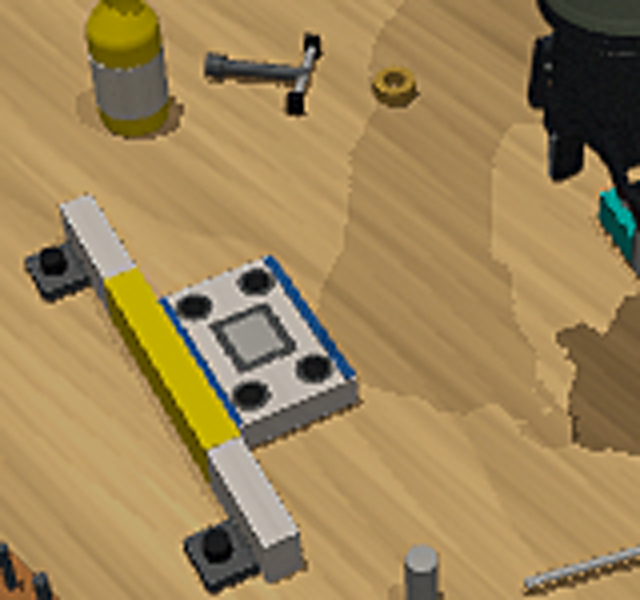

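```bash
python3 - <<'E'
from bm import *
print("scene-fence"); meas({'1':(161,299),'2':(270,257),'3':(357,376),'4':(241,425)},{},[.61,.05,-.24],[.66621,.03728,-.2471])
print("side-fence"); meas({},{'3':(303,221),'4':(452,231),'1':(446,373),'2':(286,366)},[.61,.05,-.24],[.66495,.03143,-.2401])
# predicted edge pixels for a home block, per camera fence
for cam,f,off,s in (("scene",[.66621,.03728,-.2471],(225,150),4),("side",[.66495,.03143,-.2401],(290,130),5)):
    for y in (0,.005):
        pts=[(-.0585+i*.046,y+j*.065,.03) for i,j in((1,-1),(-1,-1),(-1,1),(1,1))]
        print(cam,y,((proj(cam,place(pts,f))-np.array(off)+.5)*s-.5).round(0).tolist())
E
```

```text
scene-fence
['scene'] [ 0.6082  0.056  -0.2294] err 1.0 in fence -0.0608 0.0039 ang deg 1.0
  corners {'1': [0.638, -0.018], '2': [0.549, 0.003], '3': [0.578, 0.13], '4': [0.668, 0.109]}
['scene'] [ 0.6082  0.056  -0.2294] err 1.0 in fence -0.0608 0.0039 ang deg 1.0
  corners {'1': [0.638, -0.018], '2': [0.549, 0.003], '3': [0.578, 0.13], '4': [0.668, 0.109]}
side-fence
['side'] [ 0.6094  0.049  -0.241 ] err 0.62 in fence -0.0582 0.0038 ang deg -0.1
  corners {'1': [0.639, -0.025], '2': [0.549, -0.003], '3': [0.58, 0.123], '4': [0.67, 0.101]}
['side'] [ 0.6094  0.049  -0.241 ] err 0.62 in fence -0.0582 0.0038 ang deg -0.1
  corners {'1': [0.639, -0.025], '2': [0.549, -0.003], '3': [0.58, 0.123], '4': [0.67, 0.101]}
scene 0 [[151.0, 296.0], [271.0, 250.0], [355.0, 373.0], [230.0, 426.0]]
scene 0.005 [[154.0, 301.0], [274.0, 254.0], [359.0, 378.0], [233.0, 431.0]]
side 0 [[450.0, 382.0], [282.0, 369.0], [298.0, 223.0], [453.0, 234.0]]
side 0.005 [[451.0, 376.0], [282.0, 363.0], [299.0, 218.0], [454.0, 228.0]]
```

```bash
python3 -c "
from workcell import bot
print(bot.observe()['qd'].round(3)); print(bot.job_done()); print(bot.observe()['clock'])"
```

```text
[ 0.04   0.007  0.021  0.028  0.004 -0.004  0.012]
the job is handed in; nothing more can be done
None
the job is handed in; nothing more can be done
```

The die block is home: a blue face sits flush against the fence, inside the yellow band, and I handed the job in at about 12 s of robot time.

**Moves:** I turned the block about 73° counter-clockwise with two corner pushes of the closed fingertips, one at each end on opposite blue faces. Then I opened the fingers and pushed with both tips to square it about 50 mm clear of contact. I drove it straight home until the force rose to about 25 N and the arm stalled. The fingers then backed off straight, rose clear, and touched nothing.

**Final position, from the pictures:**

| Measure | Side camera | Scene camera |
|---|---|---|
| Centre along fence x (home −58.5 mm) | −58.2 mm | −60.8 mm |
| Centre along fence y (limit ±22 mm) | +3.8 mm | +3.9 mm |
| Angle to the fence (limit 2.3°) | −0.1° | +1.0° |

**Disagreements:**
- The two cameras differ by 4 to 10 mm in world y. For the final check I measured the block against the fence as each camera saw it.
- The scene reading of −60.8 mm passes, but only about 1 mm inside the −62 mm limit. I trust the side view and the 25 N stall more.

In the last pictures the pin and oil bottle were still upright. The pin, oil bottle, screwdriver, chuck key and collar looked unmoved by eye; I did not measure them.

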